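Shut a tile bundle in the turnover holder and flip it

TASK

A banded bundle of green tiles lies in the open blue turnover holder. Close the holder's hinged lid fully down over the bundle, then take the orange bar and swing the whole closed holder up and over on its pivots until the bar rests on the stops of the other side, so that the bundle lies upside down, still shut in. Let go and leave it there.

Things in the scene. Friction and masses are not known exactly. Their poses are not given: they have to be found in the camera images.
- turn_bar (a point): Middle of the orange round bar (12 mm thick, 98 mm free) on the blue holder's frame; turns with the holder. Its y runs along the bar; its x points from the bar to the pivot axis, 90 mm away, parallel to the bar, 85 mm above the table; its z points up at the start, down once turned over. 50 mm is free from the bar's centre to the closed lid's edge, 54 mm to the tray.
- holder (a joint): Turn of the holder on its pivots: 0 at the start, bar on the robot's right, on a stop; 1.57 bar straight above the axis; 3.14 turned over, bar level on the left, on the other stop. Stiff (0.25 N m): stays where left. Tray 72 (x) by 96 mm (y), centred on the axis, from 22 mm below it to 23 mm above (lid shut). Posts 97 mm high, 74 mm either side, on a fixed 170 x 200 mm board.
- lid (a joint): Angle of the lid, a white-framed clear plate 80 x 96 x 5 mm: 0 shut, 1.57 upright, at most 2.0 (leaning away from the bar). Hinge line parallel to the bar, 130 mm along the bar's x and 20 mm along its z from the bar's middle; shut, its free edge points to the bar. Stiff (0.2 N m), no latch: stays where left, holds the bundle when turned; pushed shut from behind it presses the holder on its stop.
- bundle_center (a point): Centre of the banded bundle of lime-green tiles lying in the tray, 49 mm (its x) by 72 mm (its y) by 34 mm (its z, up at the start), with 5 to 6 mm of play each way in the pocket. A like bundle elsewhere on the table is not needed.

How it is judged (in metres and radians):
On the way:
1. the lid is closed over the bundle before the holder is turned (value of joint lid below 0.15 rad and value of joint holder below 0.35 rad and distance between bundle_center and turn_bar below 0.115 m), for 0.2 s.
At the end, for the whole second after the job is handed in: The holder is turned over to within 0.2 rad of its far stop, the lid is closed to within 0.15 rad, and the bundle lies at rest upside down inside it, its centre within 115 mm of the bar's middle (value of joint holder above 2.94 rad and value of joint lid below 0.15 rad and distance between bundle_center and turn_bar below 0.115 m and angle between bundle_center's own z axis and vertical above 2.75 rad and velocity of joint holder below 0.05 rad/s and linear speed of bundle below 0.02 m/s); the robot touches nothing.
It fails at once if the bundle falls out of the holder (distance between bundle_center and turn_bar above 0.15 m).
It also fails if it takes over 48 s, if anything falls off the work surface, if the arm or the gripper's body presses on something with over 40 N, if the wrist force passes 120 N, or if a joint passes its speed limit or range.

ROBOT

A 6-joint arm with a two-finger parallel gripper is mounted at the origin on a cart in front of the work surface, level with it; the furniture and walls round the work are solid. World frame = base frame: x ahead of the robot, y to its left, z up, the work surface at z = 0. Lengths are in m, angles in degrees, forces in N, time in s.
With the tool pointing down it reaches from about 0.325 to 0.85 m from the base axis. Payload 15.5 kg.
Tool frame: the origin (TCP) lies at the very end of the fingers, on their centre line; the grasp point (between the pads) lies arm.grip_depth behind it (arm.grip_depth is the distance from the TCP to the grasp point, in m); z points along the fingers, y is the direction in which the jaws open and shut (so a half turn about z gives the same grasp; the last joint's range is limited). The gripper opens to 91 mm and grips with 3 to 60 N. Pads are 32 mm wide; open, the fingers measure 118 mm over their backs; the gripper's body (76 mm by 178 mm) begins 60 mm behind the grasp point.
Start: joints at [61.45, 28.281, 77.091, -0, 74.628, -5.472], TCP at [0.245, 0.575, 0.214] pointing down, gripper open.
Joint ranges: [-166.48, 166.48], [-47.26, 123.95], [12.59, 153.08], [-70.14, 250.14], [6.76, 159.57], [-176.63, 176.63]. Speed limits (degrees/s): [108.29, 108.29, 147.25, 172.46, 172.46, 172.46].

INTERFACE

Orientations are given as a 3x3 rotation matrix whose columns are the frame's x, y, z axes.
In Python, from rig import arm gives the robot as it stands. Calls block until the motion is done:
- arm.move_to(position, orientation): joint-space move of the TCP to a pose.
- arm.move_l(position, orientation=None, feed=0.15): straight line of the TCP; orientation=None keeps the orientation; feed is the mean speed in m/s.
- arm.move_joints(angles): joint-space move.
- arm.grip(opening): finger opening in m; the grip force is fixed at half the most; returns when the fingers have stopped.
- arm.sleep(seconds).
- arm.solve_ik(position, orientation): joint angles nearest the present ones, or None.
- arm.snapshot(name): name is "scene" or "top" or "wrist"; returns the picture (420x560x3 uint8, red, green, blue); there is no depth.
- arm.get_calibration(name): a dict with "intrinsics" (3x3 intrinsics, pixels), "cam_to_world" (4x4, takes a point from camera to world coordinates). Camera axes: x right, y down, z forward; pixel columns grow to the right and rows downward; lengths in m; the calibration is good to about 2 mm. A picture is of the moment at which its call begins: read the wrist's pose just before it. get_calibration takes no time and is no camera call; for the wrist camera it gives the pose at the moment of the call.
A pose or a line that the arm cannot do raises arm.Unreachable and nothing moves.
- arm.sign_off(): hands the job in, once; it reports no verdict.
Readings, each from a call of its own:
- arm.current_t(): time.
- arm.current_joint_positions(): joint angles.
- arm.current_dq(): joint speeds.
- arm.current_tau(): joint torques, N m.
- arm.current_ee_pos(): TCP position.
- arm.current_tool_rot(): TCP orientation.
- arm.current_force(): force on the tool from outside, world axes, zero at the start.
- arm.current_torque(): the same for the moment, N m.
- arm.current_width(): finger opening in m.
Only numpy, scipy, OpenCV 4.12 (cv2) and the standard library are available. Lean on these libraries where they do the work, as an engineer would, in place of code of your own. Each camera call takes 0.05 s, during which the arm holds its last target.

## Working session

There is one attempt and no reset: what is moved stays moved. The work goes in short steps, each a Python script; the robot and the scene stay as the last script left them, time stands still between calls to the robot, and variables do not carry over. Pictures are saved under pics/ and viewed, and the job is handed in when it is done.

```bash
mkdir -p pics; ls; python3 - <<'E'
from rig import arm
import cv2,numpy as np
for n in ["scene","top","wrist"]:
    c=arm.get_calibration(n); im=arm.snapshot(n)
    cv2.imwrite(f"pics/a_{n}.png",im[:,:,::-1])
    print(n,np.round(c["intrinsics"],1).tolist(),np.round(c["cam_to_world"],3).tolist())
print(arm.grip_depth,arm.current_t(),arm.current_tool_rot())
E
```

```text
pics
scene [[495.6, 0.0, 280.3], [0.0, 495.6, 211.8], [0.0, 0.0, 1.0]] [[0.536, -0.5, 0.68, -0.245], [-0.844, -0.331, 0.422, -0.629], [0.014, -0.8, -0.6, 0.808], [0.0, 0.0, 0.0, 1.0]]
top [[479.3, 0.0, 271.7], [0.0, 479.3, 210.2], [0.0, 0.0, 1.0]] [[-0.093, -0.965, 0.245, 0.283], [-0.996, 0.091, -0.022, -0.149], [-0.001, -0.246, -0.969, 1.078], [0.0, 0.0, 0.0, 1.0]]
wrist [[333.1, 0.0, 278.4], [0.0, 333.1, 213.1], [0.0, 0.0, 1.0]] [[0.391, 0.881, 0.266, 0.17], [0.92, -0.375, -0.114, 0.606], [-0.0, 0.289, -0.957, 0.385], [0.0, 0.0, 0.0, 1.0]]
0.0188 0.15 [[-9.19972797e-01  3.91981947e-01 -4.54237398e-04]
 [ 3.91982194e-01  9.19972480e-01 -7.72425505e-04]
 [ 1.15109052e-04 -8.88663424e-04 -9.99999599e-01]]
```

View pics/a_scene.png

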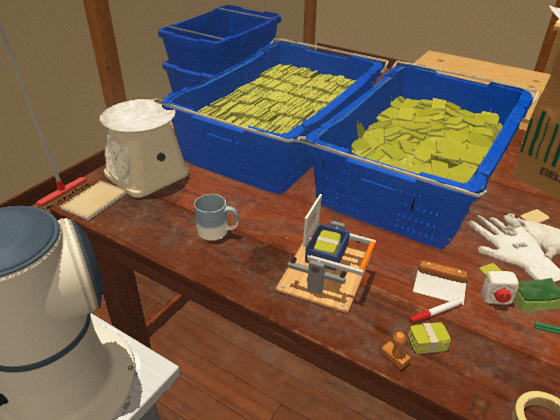

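View pics/a_top.png

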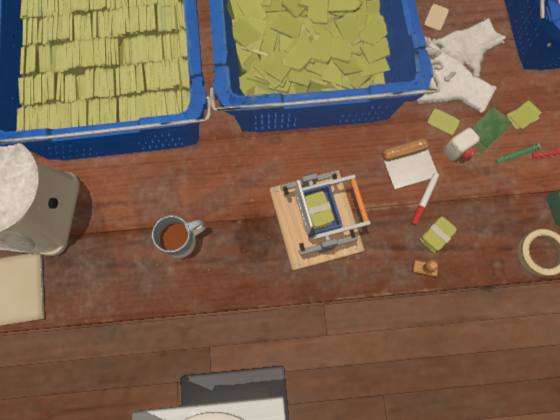

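View pics/a_wrist.png

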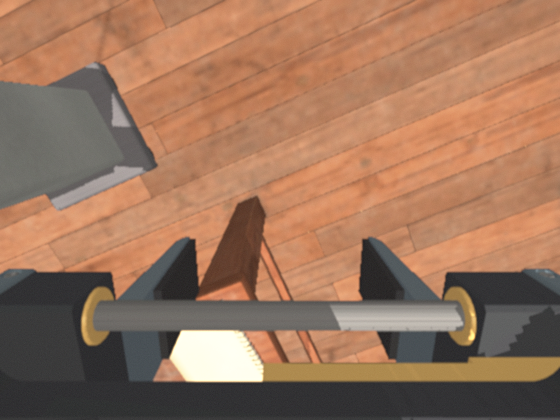

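The holder is at about (320,215) in the top view, with the orange bar at (359,202) and the lid upright near (303,218). A mug stands at (175,237) and the gripper is clear. Next I'll zoom in and measure the bar and board.

```bash
cat > h.py <<'E'
import numpy as np,cv2
def ray(c,uv):
    K=c["intrinsics"];T=c["cam_to_world"]
    d=T[:3,:3]@np.linalg.solve(K,[uv[0],uv[1],1.]); return T[:3,3],d
def onz(c,uv,z):
    o,d=ray(c,uv); return o+d*(z-o[2])/d[2]
def tri(c1,p1,c2,p2):
    A=[];b=[]
    for c,p in((c1,p1),(c2,p2)):
        o,d=ray(c,p); d=d/np.linalg.norm(d); P=np.eye(3)-np.outer(d,d); A.append(P);b.append(P@o)
    x=np.linalg.lstsq(np.vstack(A),np.hstack(b),rcond=None)[0]; return x,np.linalg.norm(np.vstack(A)@x-np.hstack(b))
def proj(c,X):
    T=np.linalg.inv(c["cam_to_world"]); p=c["intrinsics"]@(T[:3,:3]@X+T[:3,3]); return p[:2]/p[2]
E
python3 - <<'E'
from rig import arm
from h import *
R={}
for n,roi in(("top",(260,155,130,125)),("scene",(265,185,125,130))):
    c=arm.get_calibration(n); im=cv2.imread(f"pics/a_{n}.png")
    x,y,w,h=roi; s=im[y:y+h,x:x+w]
    cv2.imwrite(f"pics/z_{n}.png",cv2.resize(s,None,fx=4.5,fy=4.5,interpolation=cv2.INTER_CUBIC))
    hsv=cv2.cvtColor(s,cv2.COLOR_BGR2HSV); m=cv2.inRange(hsv,(5,190,150),(18,255,255))
    k,l,st,ce=cv2.connectedComponentsWithStats(m)
    for i in range(1,k):
        if st[i,4]>15: print(n,st[i],ce[i]+[x,y])
    i=1+np.argmax(st[1:,4]); 
    r=cv2.minAreaRect(np.argwhere(l==i)[:,::-1].astype(np.float32)); bp=cv2.boxPoints(r)+[x,y]
    print(n,r,bp.round(1).tolist()); R[n]=(c,ce[i]+[x,y]); 
    o=sorted(range(4),key=lambda j:bp[j][1]); e1=(bp[o[0]]+bp[o[1]])/2;e2=(bp[o[2]]+bp[o[3]])/2
    print("ends",onz(c,e1,.087),onz(c,e2,.087),"c",onz(c,ce[i]+[x,y],.087))
print(tri(*R["top"],*R["scene"]))
E
```

```text
Traceback (most recent call last):
ValueError: attempt to get argmax of an empty sequence
```

View pics/z_top.png

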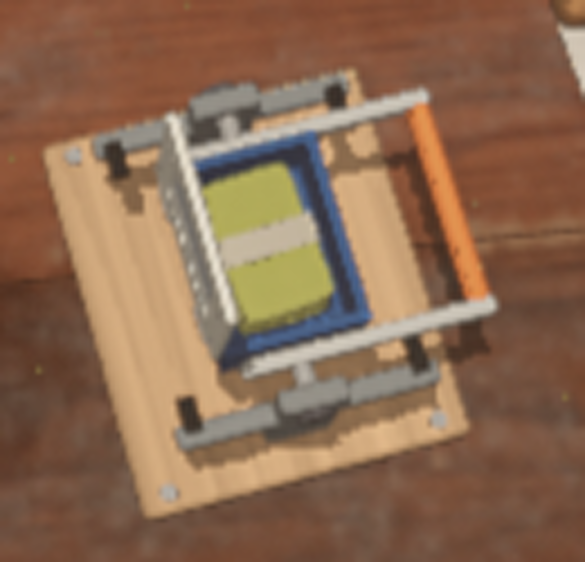

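The zoomed top view shows the bar running from about (420,103) to (480,298). The lid is upright at (205,230), the bundle is in the tray, and the posts are at (225,100) and (310,400). I'll loosen the orange threshold.

```bash
python3 - <<'E'
from rig import arm
from h import *
R={}
for n,roi in(("top",(260,155,130,125)),("scene",(265,185,125,130))):
    c=arm.get_calibration(n); im=cv2.imread(f"pics/a_{n}.png")
    x,y,w,h=roi; s=im[y:y+h,x:x+w]
    cv2.imwrite(f"pics/z_{n}.png",cv2.resize(s,None,fx=4.5,fy=4.5,interpolation=cv2.INTER_CUBIC))
    hsv=cv2.cvtColor(s,cv2.COLOR_BGR2HSV); 
    m=cv2.inRange(hsv,(4,180,165),(17,255,255))
    k,l,st,ce=cv2.connectedComponentsWithStats(m)
    for i in range(1,k):
        if st[i,4]>15: print(n,st[i],ce[i]+[x,y])
    i=1+np.argmax(st[1:,4]); 
    r=cv2.minAreaRect(np.argwhere(l==i)[:,::-1].astype(np.float32)); bp=cv2.boxPoints(r)+[x,y]
    R[n]=(c,ce[i]+[x,y]); 
    o=sorted(range(4),key=lambda j:bp[j][1]); e1=(bp[o[0]]+bp[o[1]])/2;e2=(bp[o[2]]+bp[o[3]])/2
    print("ends",onz(c,e1,.087),onz(c,e2,.087),"c",onz(c,ce[i]+[x,y],.087),r)
    R[n+'e']=(e1,e2)
print(tri(*R["top"],*R["scene"]))
for j in 0,1: print(tri(R["top"][0],R["tope"][j],R["scene"][0],R["scenee"][j]))
E
```

```text
ends [ 0.58452303 -0.34880293  0.087     ] [ 0.58452303 -0.34880293  0.087     ] c [ 0.58452303 -0.34880293  0.087     ] ((91.0, 25.0), (0.0, 0.0), 0.0)
scene [ 94  57  16  29 166] [366.68674699 255.6746988 ]
ends [ 0.59241222 -0.35404223  0.087     ] [ 0.49752779 -0.37134665  0.087     ] c [ 0.54219702 -0.36352053  0.087     ] ((101.68965911865234, 70.27586364746094), (5.942251205444336, 29.339862823486328), 21.801406860351562)
(array([ 0.59323168, -0.35213391,  0.04532361]), np.float64(0.008604131944361977))
(array([ 0.58659842, -0.35196857,  0.08877313]), np.float64(0.0058733551908837075))
(array([ 0.5986859 , -0.35206713,  0.0035273 ]), np.float64(0.023509495028438344))
```

```bash
sleep 1; ls pics
```

```text
a_scene.png
a_top.png
a_wrist.png
z_scene.png
z_top.png
```

View pics/z_scene.png

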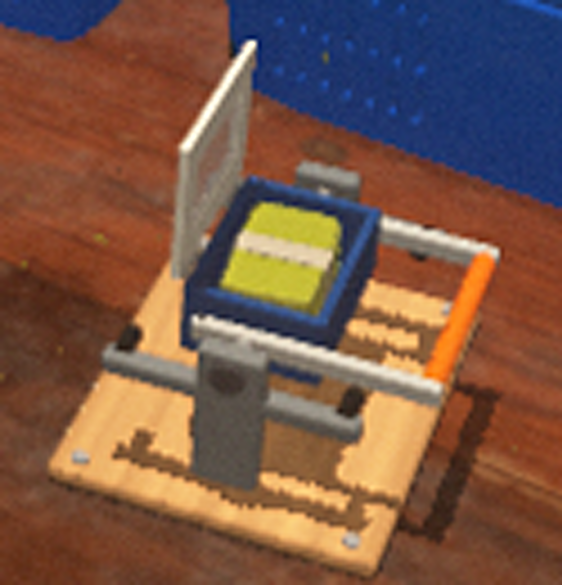

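```bash
python3 - <<'E'
from rig import arm
from h import *
R={}
for n,roi,lo in(("top",(340,168,40,65),(4,165,130)),("scene",(350,230,35,45),(4,165,130))):
    c=arm.get_calibration(n); im=cv2.imread(f"pics/a_{n}.png")
    x,y,w,h=roi; s=im[y:y+h,x:x+w]
    hsv=cv2.cvtColor(s,cv2.COLOR_BGR2HSV); 
    if n=="top": print(hsv[25:30:2,12:26].tolist())
    m=cv2.inRange(hsv,lo,(17,255,255))
    k,l,st,ce=cv2.connectedComponentsWithStats(m)
    i=1+np.argmax(st[1:,4]); print(n,st[i])
    r=cv2.minAreaRect(np.argwhere(l==i)[:,::-1].astype(np.float32)); bp=cv2.boxPoints(r)+[x,y]
    R[n]=(c,ce[i]+[x,y]); 
    o=sorted(range(4),key=lambda j:bp[j][1]); e1=(bp[o[0]]+bp[o[1]])/2;e2=(bp[o[2]]+bp[o[3]])/2
    print("px",e1,e2,"ends",onz(c,e1,.087),onz(c,e2,.087),"c",onz(c,ce[i]+[x,y],.087),r)
    R[n+'e']=(e1,e2)
print(tri(*R["top"],*R["scene"]))
for j in 0,1: print(tri(R["top"][0],R["tope"][j],R["scene"][0],R["scenee"][j]))
E
```

```text
[[[10, 139, 86], [10, 144, 90], [11, 171, 140], [12, 175, 202], [13, 167, 221], [14, 163, 224], [13, 167, 224], [12, 172, 209], [11, 168, 155], [10, 154, 126], [10, 153, 123], [10, 154, 124], [9, 152, 124], [10, 154, 126]], [[10, 138, 89], [10, 139, 86], [9, 148, 100], [11, 175, 169], [11, 175, 185], [13, 167, 218], [14, 163, 225], [13, 169, 222], [11, 173, 187], [10, 160, 142], [10, 157, 130], [10, 154, 131], [10, 155, 132], [10, 153, 132]], [[10, 144, 94], [10, 138, 87], [10, 139, 86], [10, 162, 118], [11, 176, 194], [12, 169, 220], [14, 165, 224], [13, 165, 224], [12, 170, 216], [11, 173, 167], [10, 158, 129], [10, 153, 125], [10, 155, 127], [10, 152, 129]]]
top [ 11  11  17  42 203]
px [352.30000114 178.90000248] [365.80000114 219.3999939 ] ends [ 0.58673837 -0.35194321  0.087     ] [ 0.49464795 -0.3683205   0.087     ] c [ 0.53875204 -0.35994304  0.087     ] ((19.05000114440918, 31.14999771118164), (42.69074249267578, 5.692099571228027), 71.56504821777344)
scene [  0   0  35  45 851]
px [367. 230.] [367. 274.] ends [ 0.62449832 -0.32681805  0.087     ] [ 0.49005659 -0.38798719  0.087     ] c [ 0.56921997 -0.36091559  0.087     ] ((17.0, 22.0), (44.0, 34.0), 90.0)
(array([ 0.5386009 , -0.36281515,  0.10755346]), np.float64(0.01196629728088627))
(array([ 0.57434908, -0.34384018,  0.1282637 ]), np.float64(0.0005674141722972909))
(array([ 0.50228287, -0.37769979,  0.06966186]), np.float64(0.009200514658574863))
```

The bar measures (0.541,-0.360) from the top view and (0.545,-0.363) from the scene view, and its direction is about 10.2° from x. That's enough to close the lid with closed fingers, working from the lid-side position. First I'll check the lid position.

```bash
cat >> h.py <<'E'
A=np.deg2rad(10.2); B=np.array([.543,-.3615,.085])
b=np.array([np.cos(A),np.sin(A),0]); n=np.array([-np.sin(A),np.cos(A),0]); Z=np.array([0,0,1.])
RD=np.column_stack([-b,n,-Z])
def P(s,z,l=0): return np.array([B[0],B[1],0])+s*n+l*b+z*Z
E
python3 - <<'E'
from rig import arm
from h import *
ct=arm.get_calibration("top");cs=arm.get_calibration("scene")
T=[(260+178/4.5,155+120/4.5),(260+237/4.5,155+322/4.5)]
S=[(265+252/4.5,185+43/4.5),(265+183/4.5,185+152/4.5)]
for a,c in zip(T,S):
    x,e=tri(ct,a,cs,c); print("lidtop",x,e,"s,l",(x-P(0,0))@n,(x-P(0,0))@b)
print("board corners",[((q:=onz(ct,(260+u/4.5,155+v/4.5),.012)-P(0,0))@n,q@b) for u,v in((45,150),(350,70),(467,430),(150,517))])
arm.grip(0.0)
arm.move_to(P(.215,.24),RD); print(arm.current_t())
arm.move_l(P(.215,.155)); print(arm.current_t(),arm.current_force(),arm.current_width())
cv2.imwrite("pics/b.png",arm.snapshot("scene")[:,:,::-1])
E
```

```text
lidtop [ 0.56177743 -0.23020097  0.18578192] 0.0027604108101513384 s,l 0.1258987300014252 0.041731715276005034
lidtop [ 0.47039466 -0.24506788  0.18386729] 0.001811527056055184 s,l 0.1274492828700193 -0.05083950387114241
board corners [(np.float64(0.17351572412966076), np.float64(0.09408647577365789)), (np.float64(0.008934792481045188), np.float64(0.09331154291706192)), (np.float64(0.009674529222130825), np.float64(-0.10301712180496156)), (np.float64(0.17416042656680894), np.float64(-0.10225381753005215))]
4.2333
4.95 [ 0.21075478 -0.33758245  0.27273592] 0.00012535622599436523
```

View pics/b.png

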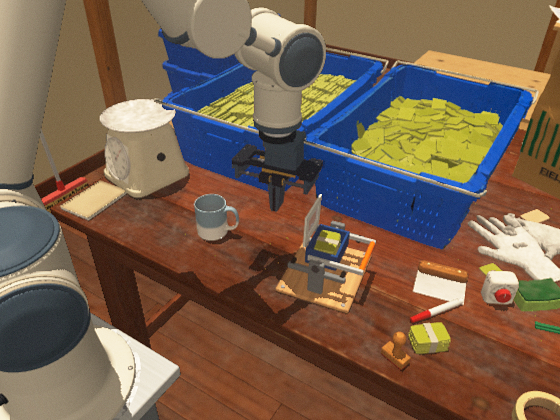

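The closed fingers at (277,200) are behind the upright lid at (315,215), with clear space around them. The board and lid centres both suggest shifting the bar centre by −4 mm along the bar. I'll swing the lid shut next.

```bash
sed -i 's/B=np.array(\[.543,-.3615,.085\])/B=np.array([.539,-.362,.085])/' h.py
python3 - <<'E'
from rig import arm
from h import *
def tip(th,r=.068,o=.003):
    return .1305-r*np.cos(th)+o*np.sin(th)+.0135, .105+r*np.sin(th)+o*np.cos(th)
for d in [95,75,60,48,36,26,17,9,3]:
    s,z=tip(np.deg2rad(d)); 
    arm.move_l(P(s,z),RD,feed=.12); f=arm.current_force(); print(d,round(arm.current_t(),2),np.round([f@n,f@b,f[2]],1),np.round((arm.current_ee_pos()-P(s,z))*1e3,1))
    if np.linalg.norm(f)>40: break
s,z=tip(0)
while z>.1035:
    arm.move_l(P(s,z),RD,feed=.05); f=arm.current_force(); print(z,np.round([f@n,f[2]],1),arm.current_ee_pos()[2])
    if f[2]>15: break
    z-=.001
cv2.imwrite("pics/c.png",arm.snapshot("scene")[:,:,::-1][185:315,225:425].repeat(4,0).repeat(4,1)); print(arm.current_t())
E
```

```text
95 5.68 [ 0.2 -0.1 -0.1] [-0.3  0.2 -0.1]
75 6.03 [ 1.1 -0.5 -0.2] [ 0.  -0.2 -0.3]
60 6.33 [-0.2 -1.  -0.1] [-0.1 -0.  -0.2]
48 6.6 [0.8 0.5 0.2] [-0.1  0.  -0.2]
36 6.87 [ 0.1 -0.2  0.2] [-0.2  0.1 -0.3]
26 7.12 [ 0.4  0.3 -0.2] [-0.2  0.2 -0.2]
17 7.37 [0.2 0.6 0.5] [-0.2  0.2 -0.1]
9 7.62 [-0.2 -0.4  0.7] [-0.2  0.2 -0. ]
3 7.87 [ 0.2 -0.8  0.3] [-0.1  0.1 -0.1]
0.108 [-0.7  3.5] 0.1081886925149833
0.107 [ 2.2 16.5] 0.10792341240458887
8.4167
```

View pics/c.png

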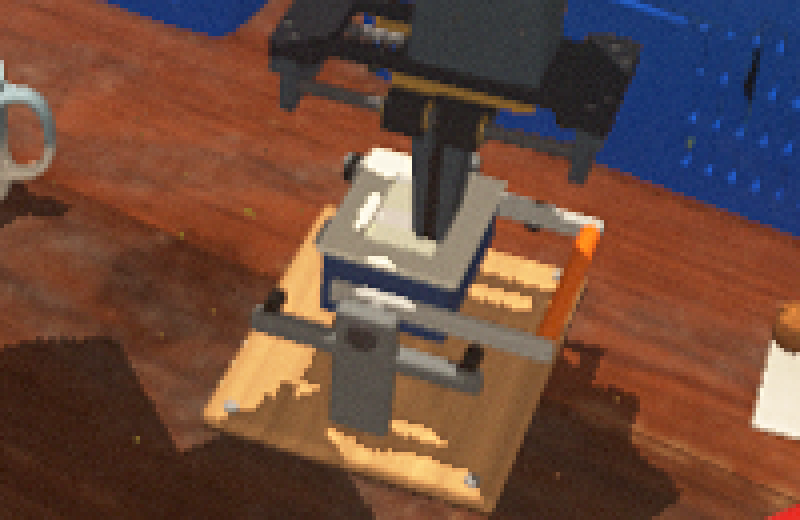

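The lid lies flat on the tray under the fingertips, and contact came at the expected z of 0.108. Next I'll raise the arm, open the gripper and look down at the bar.

```bash
python3 - <<'E'
from rig import arm
from h import *
p=arm.current_ee_pos(); arm.move_l(p+[0,0,.07],feed=.25)
arm.move_l(P(0,.175),RD,feed=.2); arm.grip(.05)
c=arm.get_calibration("wrist"); im=arm.snapshot("wrist")[:,:,::-1].copy(); 
for X in (P(0,.085),P(0,.085,.049),P(0,.085,-.049)): 
    u=proj(c,X); print(u); cv2.circle(im,tuple(int(v) for v in u),4,(255,0,255),1)
cv2.imwrite("pics/d.png",im); np.savez("d.npz",T=c["cam_to_world"],K=c["intrinsics"])
print(arm.current_t(),arm.current_width())
E
```

```text
[279.94712006 216.04450424]
[279.83821947 270.14671169]
[280.06791752 156.031887  ]
10.3083 0.05048344385972768
```

View pics/d.png

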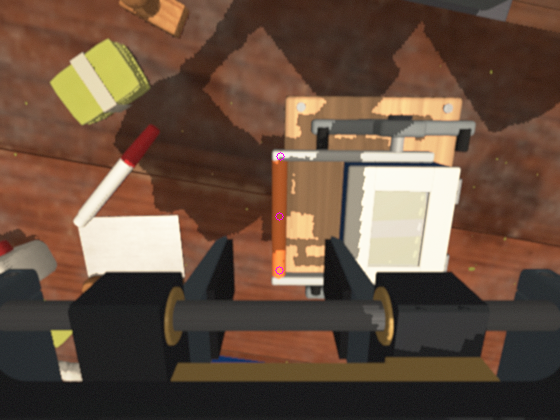

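The wrist view shows the bar at column 279, from row 161 to 276. My predicted points at column 280 land on it, within about 2 mm. The lid is shut at about (400,225). I'll descend and grip.

```bash
python3 - <<'E'
from rig import arm
from h import *
B[:2]+=b[:2]*.001
g=arm.grip_depth
arm.move_l(P(0,.085-g),RD,feed=.12); print(arm.current_force())
arm.grip(0.0); arm.sleep(.2)
for i in range(2):
    f=arm.current_force(); print(round(arm.current_t(),2),arm.current_width(),np.round([f@n,f@b,f[2]],1),arm.current_torque().round(2),(arm.current_ee_pos()-P(0,.085-g)).round(4)); arm.sleep(.2)
E
```

```text
[-0.74881986  0.81398681  0.12788062]
12.24 0.011338657881205569 [5.1 0.6 4.4] [ 0.97  0.08 -0.22] [-0.      0.0003  0.    ]
12.44 0.010979090189552437 [5.6 0.8 4.6] [ 0.97  0.15 -0.19] [-0.0001  0.0003  0.    ]
```

```bash
python3 - <<'E'
from rig import arm
from h import *
B[:2]+=b[:2]*.001
g=arm.grip_depth
for d in range(10,91,10):
    a=np.deg2rad(d); q=P(.001+.09*(1-np.cos(a)),.085-g+.09*np.sin(a))
    arm.move_l(q,RD,feed=.06); f=arm.current_force(); ra=-np.cos(a)*n+np.sin(a)*Z; ta=np.sin(a)*n+np.cos(a)*Z
    print(d,round(arm.current_t(),2),"rad,tan,b",np.round([f@ra,f@ta,f@b],1),"M",np.round(arm.current_torque()@b,2),round(arm.current_width(),4))
    if np.linalg.norm(f)>50: break
cv2.imwrite("pics/e.png",arm.snapshot("scene")[:,:,::-1][145:315,225:425].repeat(3,0).repeat(3,1)); print(arm.current_t())
E
```

```text
10 13.06 rad,tan,b [ 4.5  0.5 -2.6] M -0.76 0.0113
20 13.47 rad,tan,b [ 6.8  0.5 -1.9] M -1.29 0.0112
30 13.88 rad,tan,b [11.1  0.1 -3.2] M -1.77 0.0112
40 14.28 rad,tan,b [16.5  1.3 -6. ] M -2.26 0.0112
50 14.69 rad,tan,b [23.3 -1.  -7.9] M -2.88 0.0114
60 15.1 rad,tan,b [29.   0.  -6.6] M -2.75 0.0113
70 15.51 rad,tan,b [28.7  0.6 -4.7] M -1.77 0.0117
80 15.92 rad,tan,b [25.1  1.2 -2.5] M -0.62 0.0112
90 16.32 rad,tan,b [15.9  1.3  1.7] M 0.15 0.0114
16.375
```

View pics/e.png

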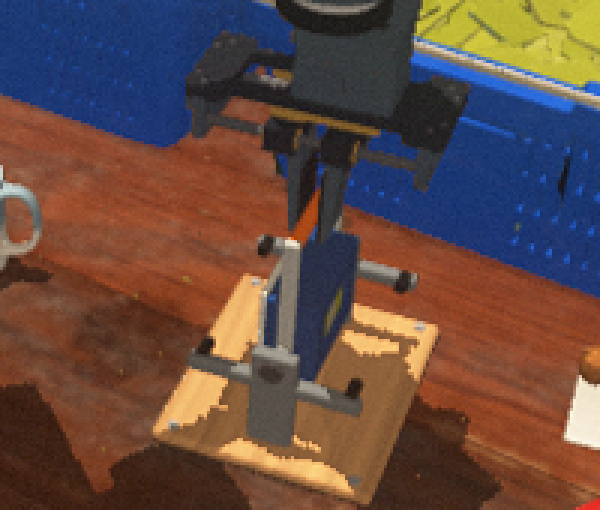

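At 90° the tray stands on edge with the bar at the top of the fingers at about (310,210). The lid is still shut, and forces are below 30 N. I'll continue over.

```bash
python3 - <<'E'
from rig import arm
from h import *
B[:2]+=b[:2]*.001
g=arm.grip_depth; c=.0005
for d in list(range(100,171,10))+[175,179]:
    a=np.deg2rad(d); R=.09+c; q=P(.091-R*np.cos(a),.085-g+R*np.sin(a))
    arm.move_l(q,RD,feed=.06); f=arm.current_force(); ra=-np.cos(a)*n+np.sin(a)*Z; ta=np.sin(a)*n+np.cos(a)*Z
    c=np.clip(c+.00003*(f@ra),-.003,.003)
    print(d,round(arm.current_t(),2),"rad,tan,b",np.round([f@ra,f@ta,f@b],1),"M",np.round(arm.current_torque()@b,2),round(arm.current_width(),4),round(c*1e3,2))
    if np.linalg.norm(f)>50: break
cv2.imwrite("pics/f.png",arm.snapshot("scene")[:,:,::-1][145:315,225:425].repeat(3,0).repeat(3,1)); print(arm.current_t())
E
```

```text
100 16.78 rad,tan,b [8.3 1.  6.7] M 0.32 0.0116 0.75
110 17.2 rad,tan,b [2.7 1.  7.8] M 0.11 0.0113 0.83
120 17.62 rad,tan,b [-1.7  1.3  8.2] M -0.13 0.0111 0.78
130 18.03 rad,tan,b [-3.4  2.7  8.5] M -0.36 0.0106 0.68
140 18.45 rad,tan,b [-4.7  0.8  7.9] M -0.55 0.011 0.54
150 18.87 rad,tan,b [-5.1  1.6  7.3] M -0.77 0.0113 0.38
160 19.28 rad,tan,b [-5.9  1.5  7.6] M -0.86 0.0111 0.21
170 19.69 rad,tan,b [-3.8  0.1  5.6] M -0.9 0.0115 0.09
175 19.98 rad,tan,b [-4.2  1.5  7.3] M -0.88 0.011 -0.03
179 20.23 rad,tan,b [-2.9  1.5  7.2] M -0.74 0.0114 -0.12
20.2833
```

View pics/f.png

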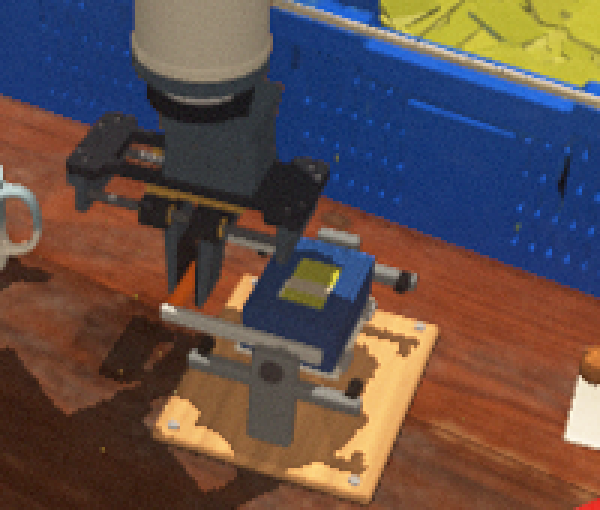

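The holder is turned over and the bar, at (180,290), is just above its stop at (200,345). I'll press down gently until it touches, release, open to 40 mm and retreat straight up.

```bash
python3 - <<'E'
from rig import arm
from h import *
p=arm.current_ee_pos()
for i in range(7):
    p=p-[0,0,.001]; arm.move_l(p,RD,feed=.03); f=arm.current_force(); print(np.round(f,1),arm.current_ee_pos()[2])
    if f[2]>15: break
p=arm.current_ee_pos(); arm.grip(.04); print(arm.current_width(),arm.current_force())
arm.move_l(p+[0,0,.13],feed=.12); print(arm.current_t(),arm.current_force())
arm.move_l(p+[0,0,.13]+.1*n+[-.05,0,.06],feed=.2); arm.sleep(.3)
for k,y,x in(("scene",145,225),("top",130,220)):
    im=arm.snapshot(k)[:,:,::-1]; cv2.imwrite(f"pics/g_{k}.png",im[y:y+170,x:x+200].repeat(3,0).repeat(3,1)); cv2.imwrite(f"pics/gf_{k}.png",im)
print(arm.current_t())
E
```

```text
[ 4.  -0.3 -0.9] 0.06635780805064033
[0.9 0.2 6.8] 0.06582825797297984
[-2.7  2.1 23.5] 0.06554369533295812
0.03945734086843021 [-0.12111147  0.09624434  0.15877082]
22.8917 [-0.02036773 -0.63211369 -0.25197288]
24.1083
```

View pics/g_scene.png

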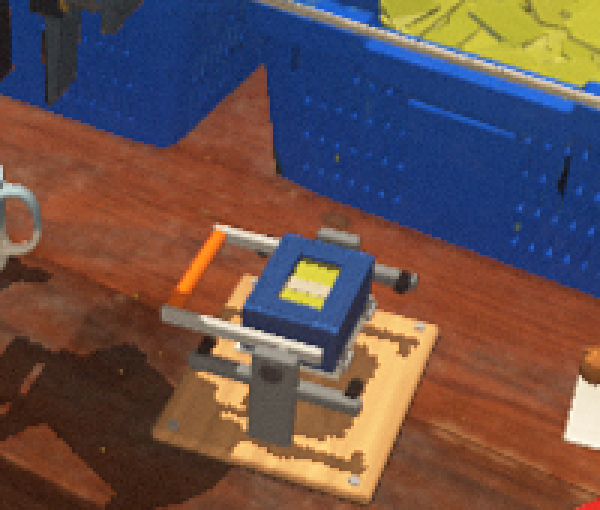

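View pics/g_top.png

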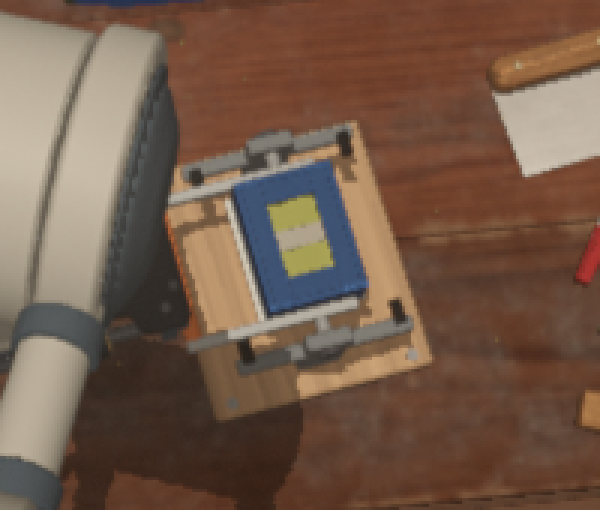

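The bar rests level on the left stop and the robot is clear. I'll check the lid gap more closely before handing in.

```bash
python3 - <<'E'
from rig import arm
from h import *
B[:2]+=b[:2]*.001
c=arm.get_calibration("scene"); im=cv2.imread("pics/gf_scene.png")
x,y=275,215; s=cv2.resize(im[y:y+75,x:x+90],None,fx=8,fy=8,interpolation=cv2.INTER_CUBIC)
# free lid edge front corner, shut vs 0.15 rad open (plate mid: z=.065 under axis, hinge s=.05, free edge s=.13)
for l in (-.048,.048):
  for t,col in((0,(0,255,0)),(.15,(0,0,255))):
    u=(proj(c,P(.051+.08*np.cos(t),.065-.08*np.sin(t),l))-[x,y])*8+4
    cv2.circle(s,tuple(int(v) for v in u),5,col,1)
cv2.imwrite("pics/h.png",s)
E
```

```text
(no output)
```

View pics/h.png

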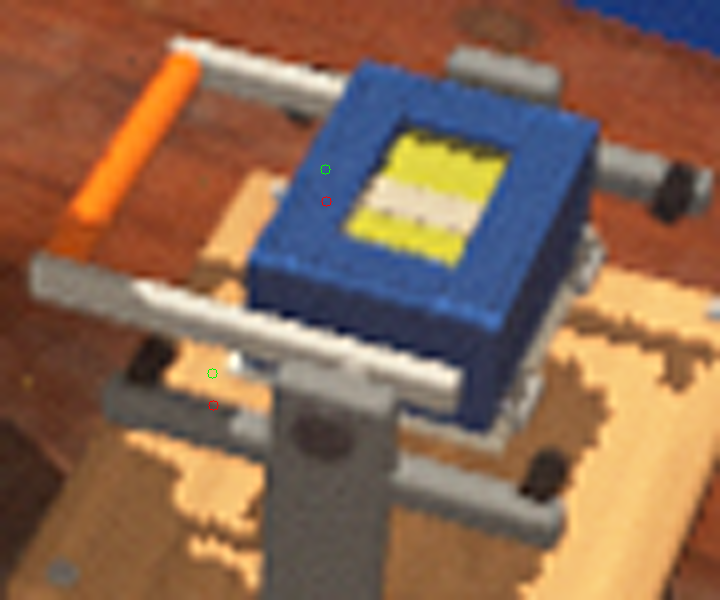

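The visible lid corner at about (232,362) matches the shut marker within about 2.5 px. It is about 5 px above the 0.15 rad limit marker. I'm handing in.

```bash
python3 -c "
from rig import arm
arm.sign_off(); print(arm.current_t())"
```

```text
the job is handed in; nothing more can be done
the job is handed in; nothing more can be done
```

The holder is turned over with the lid shut and the bundle still inside. I handed it in at about 24 s of the 48 s allowed. The hand-in reports no verdict, so the points below are my own checks.

**What I did:** I pushed the lid shut with the closed fingers, and they met the lid at z = 0.108 m, the expected shut height. Then I gripped the orange bar and swung it through 180° with the tool kept vertical. Wrist force on the swing stayed at or below about 31 N. I pressed the bar onto the far stop until it pushed back with 23 N, at a bar height of about 84 mm. Then I released it and backed away.

**Last checks:**
- **Holder:** the bar is level on the left, and the tray is bottom up.
- **Bundle:** it shows through the window in the tray's floor, so it is still inside.
- **Lid:** the one lid corner I could check lies about 2.5 px (about 3 mm) from where a shut lid would be. It is about 5 px clear of the 0.15 rad limit.
- **Robot:** it touches nothing.

**What disagreed:** the top and scene cameras put the bar 4–5 mm apart. I corrected this using the board and lid centres and the wrist view. In the last picture the frame seemed to sit a few millimetres above the stop. I put that down to perspective, because the push-back showed contact.

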